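# Stand the washed boards and snack boxes in the drying rack

### The job

Put the washing-up that lies on the counter in the drying rack: stand every wooden board on its short end, upright, in a narrow slot and every flat snack box on its short end, upright, in a wide slot, one to a slot and right down on the slot floor. Push the drip tray fully home under the rack as well, and leave the mug and the sauce bottle where they are.

Things in the scene. Friction and masses are not known exactly. Their poses are not given: they have to be found in the camera images.
- rack: fixed steel-wire dish rack (place and yaw vary), 80 mm along own x by 268 mm along own y, four slots side by side along y. Origin under its centre on the counter; the drip tray sticks out of its front, own -x. Slot floor 30 mm high; wire loops (5 mm wire) rise to 102 mm, mouths flared 8 mm wider over the top 12 mm; front and rear rails, the upper 91 mm high, leave 63 mm along x for a part; end panels 95 mm high
- slot0 (a point): wide slot, 36 mm wide between two upright wire loops, for a snack box: the point on the slot's floor bars at its middle (rack frame: x 0, y -84, z 30 mm); axes as the rack's: a part's thickness goes along y, its width along x
- slot1 (a point): narrow slot, 22 mm wide between two upright wire loops, for a board: the point on the slot's floor bars at its middle (rack frame: x 0, y -28, z 30 mm); axes as the rack's: a part's thickness goes along y, its width along x
- slot2 (a point): wide slot, 36 mm wide between two upright wire loops, for a snack box: the point on the slot's floor bars at its middle (rack frame: x 0, y 28, z 30 mm); axes as the rack's: a part's thickness goes along y, its width along x
- slot3 (a point): narrow slot, 22 mm wide between two upright wire loops, for a board: the point on the slot's floor bars at its middle (rack frame: x 0, y 84, z 30 mm); axes as the rack's: a part's thickness goes along y, its width along x
- tray (a joint): drip tray under the rack, sliding along the rack's x: how far it is out towards the rack's -x, in m; 0 is fully home, starts 0.05 to 0.09 out. Slides with 1 to 2 N of friction and stays where it is left
- tray_front (a point): middle of the outer face of the tray's upright front panel (224 mm long along the rack's y, 6 mm thick, from 3 to 33 mm above the counter), 18 mm above the counter; the face looks to the rack's -x; with the tray home it lies 80 mm in front of the rack's origin. Moves with the tray
- board0: small wooden serving board, a plain slab 130 mm long (own x axis) by 56 mm wide (own y) by 18 mm thick (own z), about 110 g; origin at the centre of the slab; starts lying flat on the counter. May be absent
- board1: small wooden serving board, a plain slab 130 mm long (own x axis) by 56 mm wide (own y) by 18 mm thick (own z), about 110 g; origin at the centre of the slab; starts lying flat on the counter. May be absent
- snackbox0: flat white plastic snack box with its grey lid snapped on, a rigid closed block 120 mm long (own x axis) by 58 mm wide (own y) by 32 mm thick (own z), about 140 g; origin at the centre of the block; starts lying flat on the counter, lid up. May be absent
- snackbox1: flat white plastic snack box with its grey lid snapped on, a rigid closed block 120 mm long (own x axis) by 58 mm wide (own y) by 32 mm thick (own z), about 140 g; origin at the centre of the block; starts lying flat on the counter, lid up. May be absent
- mug: blue ceramic mug, 80 mm across, 95 mm high, bystander; origin under its centre
- sauce: amber sauce bottle, 56 mm across, 170 mm high, bystander; origin under its centre
Things that resemble listed ones, but are neither listed nor needed, are in the scene too. What is shaped like the snackbox1 but green is not meant.

How it is judged:
By the outcome, as a careful person would: the job done as asked, in the order asked, and still so for the second after the job is handed in, with the robot touching nothing.
Of board0, board1, snackbox0, snackbox1 only 3 to 4 are there at a start; the rules pass over those that are not, and their reading is None.
At some moment in a run one of board0, board1, snackbox0, snackbox1 may be knocked a few centimetres aside while the robot is not near it.
It also fails if it takes over 210 s, if anything falls off the work surface, if the arm or the gripper's body presses on something with over 40 N, if the wrist force passes 120 N, or if a joint passes its speed limit or range.

### The arm

A 7-joint arm with a two-finger parallel gripper is mounted at the origin on the work surface. World frame = base frame: x ahead of the robot, y to its left, z up, the work surface at z = 0. Lengths are in m, angles in rad, forces in N, time in s.
With the tool pointing down it reaches from about 0.35 to 0.9 m from the base axis. Payload 19.9 kg.
Tool frame: the origin (TCP) lies between the finger pads; the fingertips stand 19 mm ahead of it and the grasp point (between the pads) is the TCP; z points along the fingers, y is the direction in which the jaws open and shut (so a half turn about z gives the same grasp; the last joint's range is limited). The gripper opens to 94 mm and grips with 3 to 60 N. Pads are 16 mm wide; open, the fingers measure 119 mm over their backs; the gripper's body (75 mm by 177 mm) begins 78 mm behind the grasp point.
Start: joints at [-1.194, 0.417, -0.01, 1.614, 0.005, 1.111, -0.053], TCP at [0.254, 0.571, 0.224] pointing down, gripper open.
Joint ranges: [-2.81, 2.81], [-0.39, 2.02], [-1.27, 1.25], [0.06, 2.57], [-1.19, 4.33], [0.19, 2], [-2.82, 2.82]. Speed limits (rad/s): [1.89, 1.89, 2.39, 2.39, 3.01, 3.01, 3.01].

### API

Orientations are given as a 3x3 rotation matrix whose columns are the frame's x, y, z axes.
In Python, from rig import robot gives the robot as it stands. Calls block until the motion is done:
- robot.move_ptp(position, orientation): joint-space move of the TCP to a pose.
- robot.move_linear(position, velocity=0.15, frame=None, threshold=None): straight line of the TCP; frame=None keeps the orientation; velocity is the mean speed in m/s. With threshold (N) it stops when the force on the tool has changed by that much, and returns True; else False.
- robot.goto_joints(angles): joint-space move.
- robot.gripper_to(opening): finger opening in m; the grip force is fixed at half the most; returns when the fingers have stopped.
- robot.pause(seconds).
- robot.ik(position, orientation): joint angles nearest the present ones, or None.
- robot.get_state(): the state.
- robot.grab_frame(name): name is "side" or "top"; returns the picture (480x640x3 uint8, red, green, blue); there is no depth.
- robot.camera_info(name): a dict with "fx", "fy", "cx", "cy" (pixels), "rvec" (rotation vector, rad) and "tvec" (3), from world to camera coordinates, as OpenCV has them. Camera axes: x right, y down, z forward; pixel columns grow to the right and rows downward; lengths in m; the calibration is good to about 2 mm. A picture is of the moment at which its call begins. camera_info takes no time and is no camera call.
A pose or a line that the arm cannot do raises robot.PlanningError and nothing moves.
- robot.sign_off(): hands the job in, once; it reports no verdict.
The state is a dict: "time": time; "qpos": joint angles; "joint_vel": joint speeds; "effort": joint torques, N m; "ee_pos": TCP position; "tool_rot": TCP orientation; "force": force on the tool from outside, world axes, zero at the start; "moment": the same for the moment, N m; "opening": finger opening in m.
Only numpy, scipy, OpenCV 4.12 (cv2) and the standard library are available. Lean on these libraries where they do the work, as an engineer would, in place of code of your own. Each camera call takes 0.05 s, during which the arm holds its last target. There are 200 camera calls.

## Working session

There is one attempt and no reset: what is moved stays moved. The work goes in short steps, each a Python script; the robot and the scene stay as the last script left them, time stands still between calls to the robot, and variables do not carry over. Pictures are saved under pics/ and viewed, about 12 in all and at most 16, crops included, and the job is handed in when it is done.

```bash
mkdir -p pics; ls; python3 - <<'E'
from rig import robot
import cv2
for n in("side","top"):
    cv2.imwrite(f"pics/{n}0.png",robot.grab_frame(n)[:,:,::-1]); i=robot.camera_info(n); print(n,i)
    R=cv2.Rodrigues(i["rvec"])[0] if not isinstance(i["rvec"],list) else None
    import numpy as np
    R=cv2.Rodrigues(np.array(i["rvec"],float))[0]; print(-R.T@np.array(i["tvec"]))
s=robot.get_state();print(s)
E
```

```text
pics
side {'fx': 563.6760723333429, 'fy': 563.6760723333429, 'cx': 325.55063763663867, 'cy': 243.35115111515216, 'rvec': array([ 2.32487695, -0.46894276,  0.19736659]), 'tvec': array([-0.47880055,  0.24010553,  1.1791317 ])}
[ 0.18199949 -0.79032575  1.00970966]
top {'fx': 468.2055093672567, 'fy': 468.2055093672567, 'cx': 314.5793926438962, 'cy': 246.94975688324516, 'rvec': array([ 2.19455741, -2.15251261,  0.05511707]), 'tvec': array([0.08084572, 0.53541172, 1.04692406])}
[0.45634872 0.06685734 1.0846786 ]
{'time': 0.1, 'qpos': array([-1.1935069 ,  0.41791889, -0.0102821 ,  1.6140966 ,  0.00472305,
        1.11069318, -0.05299697]), 'joint_vel': array([-1.17835170e-03, -5.62500402e-04, -8.18913067e-04, -3.44061421e-03,
        1.07118609e-03,  1.65734603e-03, -5.70781057e-05]), 'effort': array([ 1.96673871e-03, -8.52581549e+01,  6.39208406e-01, -4.26697648e+01,
       -4.91216860e-02,  1.63363729e-02,  1.30546287e-04]), 'ee_pos': array([0.25405885, 0.57069391, 0.22389236]), 'tool_rot': array([[-9.13582764e-01,  4.06652701e-01, -3.37803591e-04],
       [ 4.06652825e-01,  9.13582179e-01, -1.04006964e-03],
       [-1.14335787e-04, -1.08755848e-03, -9.99999402e-01]]), 'force': array([-0.45108607, -0.97438094, -0.11930518]), 'moment': array([ 0.02430902, -0.02648362, -0.04730755]), 'opening': 0.09391392772017422}
```

View pics/side0.png

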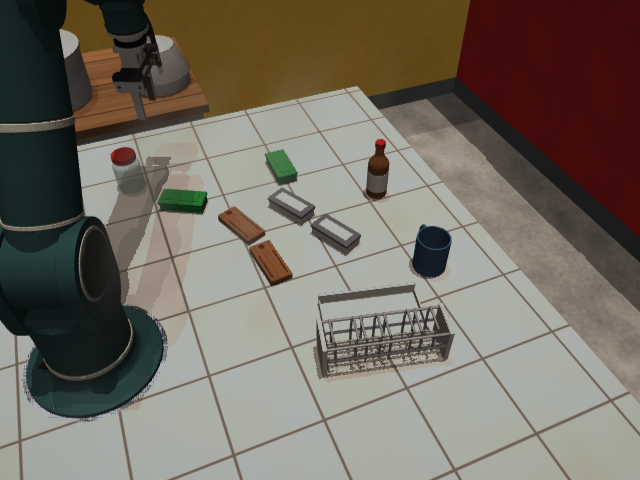

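View pics/top0.png

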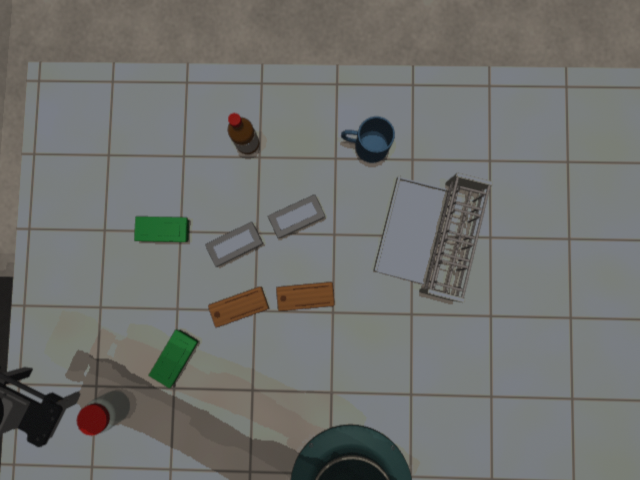

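The side view shows the rack at (385,335) with the tray behind it, boards at (241,224) and (271,262), and grey-lidded boxes at (291,205) and (335,232). Look-alikes are the green blocks at (183,201) and (281,165). In the top view the boards are at (239,306) and (306,296), the white boxes at (234,244) and (297,216), the green blocks at (161,229) and (174,358), and the rack at (455,238). I choose the two brown boards and the two white boxes with grey lids, and check them in close crops.

```bash
python3 - <<'E'
import cv2,numpy as np
t=cv2.imread("pics/top0.png");s=cv2.imread("pics/side0.png")
def crop(im,x0,y0,w,h,k): return cv2.convertScaleAbs(cv2.resize(im[y0:y0+h,x0:x0+w],None,fx=k,fy=k,interpolation=cv2.INTER_CUBIC),alpha=1.4)
cv2.imwrite("pics/c1.png",crop(t,195,185,150,150,4))
cv2.imwrite("pics/c2.png",crop(t,365,165,140,145,4))
cv2.imwrite("pics/c3.png",crop(s,205,175,170,115,4.7))
cv2.imwrite("pics/c4.png",crop(s,305,275,160,110,5))
E
```

```text
(no output)
```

View pics/c1.png

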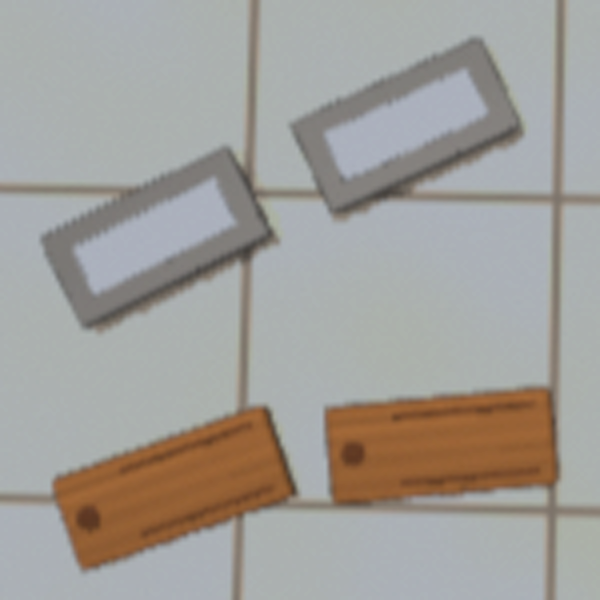

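View pics/c2.png

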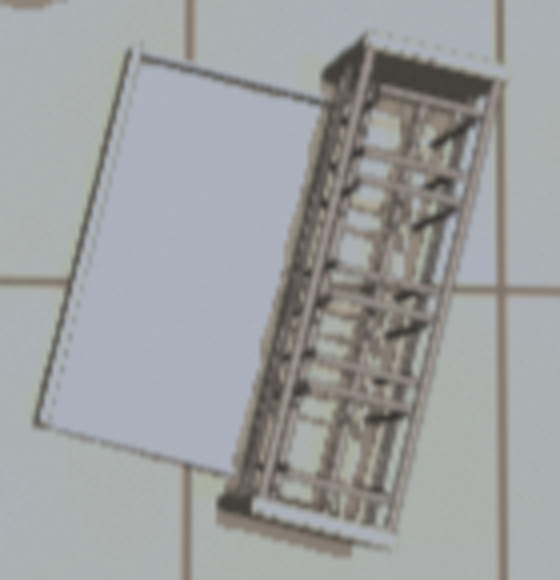

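View pics/c3.png

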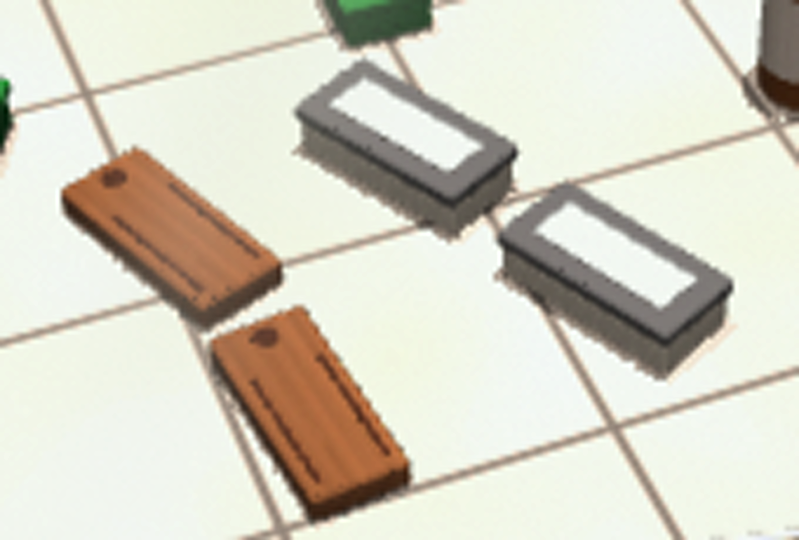

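View pics/c4.png

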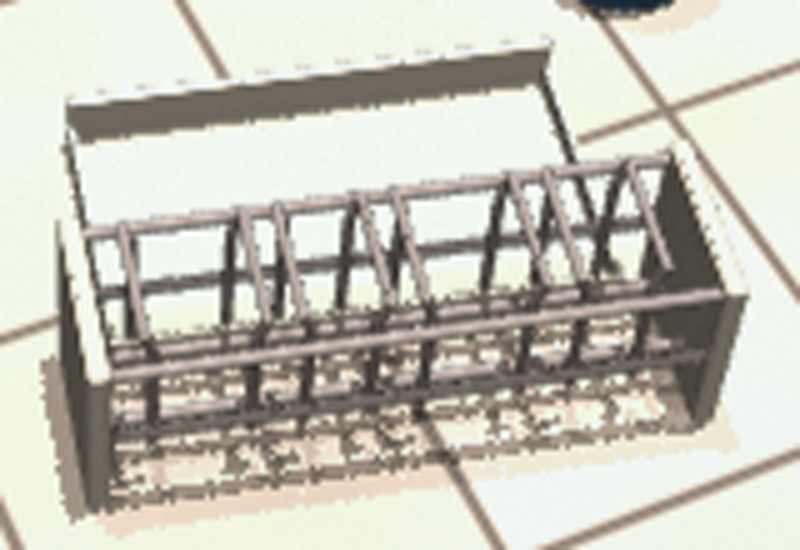

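Crops confirm the choice: two wood boards with a hole mark (c1 corners about (54,480)–(296,494) and (326,408)–(557,482)) and two boxes with grey lids and white labels. The rack's end-panel tops and the tray's front panel are clear in both views. Next I triangulate corners and fit models.

```bash
cat > vis.py <<'E'
import cv2,numpy as np
from rig import robot
from scipy.optimize import least_squares
CAM={}
for n in("side","top"):
    i=robot.camera_info(n); CAM[n]=(np.array([[i["fx"],0,i["cx"]],[0,i["fy"],i["cy"]],[0,0,1]]),np.array(i["rvec"],float),np.array(i["tvec"],float))
def proj(n,P): K,r,t=CAM[n]; return cv2.projectPoints(np.array(P,float).reshape(-1,3),r,t,K,None)[0][:,0]
def tri(a,b):  # a top pixels, b side pixels
    M=[CAM[n][0]@np.c_[cv2.Rodrigues(CAM[n][1])[0],CAM[n][2]] for n in("top","side")]
    X=cv2.triangulatePoints(*M,np.array(a,float).T,np.array(b,float).T); return (X[:3]/X[3]).T
def un(p,x0,y0,k): return (np.array(p,float)+.5)/k-.5+[x0,y0]
def fit(local,a,b,z,g):
    """planar pose x,y,yaw for local 2D points at height z"""
    L=np.array(local,float)
    def pts(p): c,s=np.cos(p[2]),np.sin(p[2]); return np.c_[L@np.array([[c,s],[-s,c]])+p[:2],np.full(len(L),z)]
    def res(p): return np.r_[(proj("top",pts(p))-a).ravel(),(proj("side",pts(p))-b).ravel()]
    r=least_squares(res,g,loss="soft_l1"); return r.x,np.round(res(r.x).reshape(2,-1,2),1)
E
python3 - <<'E'
from vis import *
T={'boxA':[(42,238),(228,148),(272,238),(88,327)],'boxB':[(292,125),(480,38),(522,130),(338,215)],
'bdC':[(54,480),(266,406),(296,494),(84,571)],'bdD':[(326,408),(548,388),(557,482),(333,503)]}
S={'boxA':[(362,62),(516,152),(448,200),(298,108)],'boxB':[(570,185),(732,288),(662,342),(502,235)],
'bdC':[(135,150),(282,268),(203,303),(62,195)],'bdD':[(300,308),(408,468),(318,497),(212,342)]}
for k in T:
    a=un(T[k],195,185,4);b=un(S[k],205,175,4.7)
    X=tri(a,b); bx='box' in k
    l,w,h=(.12,.058,.032) if bx else (.13,.056,.018)
    c=X.mean(0); d=X[1]-X[0]
    p,r=fit([(-l/2,w/2),(l/2,w/2),(l/2,-w/2),(-l/2,-w/2)],a,b,h,[c[0],c[1],np.arctan2(d[1],d[0])])
    print(k,'tri z',X[:,2].round(3),c.round(3),'L,W',np.linalg.norm(d).round(3),np.linalg.norm(X[2]-X[1]).round(3),'fit',p.round(4),'rms',abs(r).mean((1,2)))
a=un([(365,35),(505,73),(251,511),(394,548)],365,165,4); b=un([(688,146),(747,293),(60,222),(97,381)],305,275,5)
X=tri(a,b); print(X.round(3))
p,r=fit([(-.04,.134),(.04,.134),(-.04,-.134),(.04,-.134)],a,b,.095,[*X.mean(0)[:2],-1.7]);print('rack',p.round(4),r)
# slots: project loop tops for check later; tray
a=un([(130,45),(38,422)],365,165,4); b=un([(552,42),(68,100)],305,275,5)
X=tri(a,b);c,s=np.cos(p[2]),np.sin(p[2]);print('tray',X.round(3),((X[:,:2]-p[:2])@np.array([[c,-s],[s,c]])).round(4))
E
```

```text
boxA tri z [0.029 0.027 0.032 0.034] [0.536 0.274 0.03 ] L,W 0.117 0.058 fit [ 0.5358  0.2733 -1.1042] rms [0.5625 0.5875]
boxB tri z [0.028 0.025 0.029 0.033] [0.603 0.133 0.029] L,W 0.117 0.058 fit [ 0.6017  0.1321 -1.1328] rms [0.6125 0.7375]
bdC tri z [0.015 0.013 0.024 0.015] [0.394 0.262 0.017] L,W 0.128 0.054 fit [ 0.3944  0.2613 -1.2093] rms [0.525 0.95 ]
bdD tri z [0.015 0.013 0.02  0.015] [0.422 0.111 0.016] L,W 0.127 0.052 fit [ 0.422   0.1105 -1.4577] rms [0.5875 1.0875]
[[ 0.693 -0.21   0.089]
 [ 0.674 -0.284  0.09 ]
 [ 0.437 -0.149  0.093]
 [ 0.421 -0.224  0.093]]
rack [ 0.5553 -0.2169 -1.8051] [[[ 0.3 -1.8]
  [ 2.2 -2.1]
  [-0.8  1.5]
  [ 0.9  1.9]]

 [[ 0.7 -2.6]
  [ 1.4 -0.6]
  [-1.6 -0.9]
  [-2.7  0.4]]]
tray [[ 0.701 -0.095  0.027]
 [ 0.483 -0.044  0.03 ]] [[-0.1527  0.1134]
 [-0.1518 -0.1102]]
```

```bash
python3 - <<'E'
from vis import *
p=[.5553,-.2169,-1.8051];c,s=np.cos(p[2]),np.sin(p[2]);R=np.array([[c,-s],[s,c]])
W=lambda x,y,z:np.r_[R@[x,y]+p[:2],z]
out=[]
for n,(x0,y0,w,h,k) in(("top",(415,165,85,145,4)),("side",(305,275,160,110,3))):
    im=cv2.imread(f"pics/{n}0.png")[y0:y0+h,x0:x0+w]; im=cv2.resize(im,None,fx=k,fy=k,interpolation=cv2.INTER_CUBIC); im=cv2.convertScaleAbs(im,alpha=1.4)
    def L(a,b,col):
        q=((proj(n,[a,b])-[x0,y0]+.5)*k-.5).round().astype(int); cv2.line(im,tuple(map(int,q[0])),tuple(map(int,q[1])),col,1)
    for y in(-108.5,-59.5,-45.5,-10.5,3.5,52.5,66.5,101.5): L(W(-.034,y/1e3,.0995),W(.034,y/1e3,.0995),(0,0,255))
    for y in(-.134,.134):L(W(-.04,y,.095),W(.04,y,.095),(0,160,0))
    out.append(im)
H=max(o.shape[0] for o in out); out=[cv2.copyMakeBorder(o,0,H-o.shape[0],0,4,0) for o in out]
im=np.hstack(out);im=im[:600,:];print(im.shape);cv2.imwrite("pics/ov.png",im if im.shape[1]<=800 else im[:,:800])
# bystanders on z=0 from the top camera
print('sauce/mug', tri([(236,119)],[(380,143)]).round(3), 'mug rim', tri([(375,137)],[(434,236)]).round(3))
# ik
Z={'boxA':(.5358,.2733,-1.1042,.12),'boxB':(.6017,.1321,-1.1328,.12),'bdC':(.3944,.2613,-1.2093,.13),'bdD':(.422,.1105,-1.4577,.13)}
def frame(az,el,sg):  # tool z: horizontal azimuth az, pointing el below horizontal; jaws horizontal
    z=np.array([np.cos(el)*np.cos(az),np.cos(el)*np.sin(az),-np.sin(el)]); y=sg*np.array([-np.sin(az),np.cos(az),0]); return np.c_[np.cross(y,z),y,z]
ry=p[2]+np.pi/2
for tilt in(30,45,60):   # place elevation below horizontal = tilt; grasp elevation 90-... 
    e=np.radians(tilt); print('tilt',tilt)
    for sl,y in((3,.084),(2,.028),(1,-.028),(0,-.084)):
        print(' slot',sl,[(sg,[None if (q:=robot.ik(W(0,y,zz),frame(ry,e,sg))) is None else q.round(2).tolist() for zz in(.14,.28)]) for sg in(1,-1)])
    for k,(x,y,a,l) in Z.items():
        for end in(1,-1):
            az=a+(np.pi if end>0 else 0); pos=np.r_[np.array([x,y])+end*(l/2-.018)*np.array([np.cos(a),np.sin(a)]),.023]
            print(' ',k,end,[(sg,all(robot.ik(pos+[0,0,dz],frame(az,np.pi/2-e+0,sg)) is not None for dz in(0,.12))) for sg in(1,-1)])
E
```

```text
(580, 828, 3)
sauce/mug [[0.777 0.252 0.167]] mug rim [[ 0.771 -0.037  0.098]]
tilt 30
 slot 3 [(1, [[-0.22, 0.61, 0.69, 2.29, 3.56, 0.8, -2.14], [1.3, 0.34, -1.06, 2.19, 2.73, 0.31, -0.9]]), (-1, [[1.26, 0.81, -1.08, 2.25, 2.75, 0.7, 2.55], [1.3, 0.34, -1.06, 2.19, 2.73, 0.31, 2.25]])]
 slot 2 [(1, [[1.32, 0.74, -1.08, 2.37, 2.83, 0.73, -0.71], [1.37, 0.19, -1.05, 2.31, 3.15, 0.3, -1.39]]), (-1, [[1.32, 0.74, -1.08, 2.37, 2.83, 0.73, 2.43], [1.37, 0.19, -1.05, 2.31, 3.15, 0.3, 1.75]])]
 slot 1 [(1, [[1.38, 0.68, -1.08, 2.49, 2.92, 0.76, -0.82], [-0.63, -0.1, 1.02, 2.47, 3.45, 0.32, -1.71]]), (-1, [[1.38, 0.68, -1.08, 2.49, 2.92, 0.76, 2.32], [-0.63, -0.1, 1.02, 2.47, 3.45, 0.32, 1.43]])]
 slot 0 [(1, [None, [-0.44, -0.27, 0.81, 2.56, 3.14, 0.27, -1.34]]), (-1, [None, [-0.44, -0.27, 0.81, 2.56, 3.14, 0.27, 1.8]])]
  boxA 1 [(1, True), (-1, True)]
  boxA -1 [(1, True), (-1, True)]
  boxB 1 [(1, True), (-1, True)]
  boxB -1 [(1, True), (-1, True)]
  bdC 1 [(1, True), (-1, True)]
  bdC -1 [(1, True), (-1, True)]
  bdD 1 [(1, True), (-1, True)]
  bdD -1 [(1, True), (-1, True)]
tilt 45
 s
[... 1486 characters left out ...]
.25, 0.54, -1.25]])]
 slot 1 [(1, [[1.01, 0.31, -0.72, 2.21, 0.68, 0.22, 1.06], [-0.71, -0.02, 1.07, 2.11, -0.1, 0.52, 1.78]]), (-1, [[-0.12, 0.26, 0.53, 2.24, -0.94, 0.25, -0.57], [-0.64, -0.02, 1.0, 2.11, -0.11, 0.52, -1.36]])]
 slot 0 [(1, [[1.36, 0.29, -1.06, 2.32, 0.89, 0.23, 0.89], [-0.76, -0.29, 1.0, 2.22, 0.4, 0.58, 1.33]]), (-1, [[-0.29, 0.18, 0.72, 2.36, -1.02, 0.23, -0.45], [-0.51, -0.19, 0.81, 2.22, 0.19, 0.54, -1.61]])]
  boxA 1 [(1, True), (-1, True)]
  boxA -1 [(1, True), (-1, True)]
  boxB 1 [(1, True), (-1, True)]
  boxB -1 [(1, True), (-1, True)]
  bdC 1 [(1, True), (-1, True)]
  bdC -1 [(1, True), (-1, True)]
  bdD 1 [(1, True), (-1, True)]
  bdD -1 [(1, True), (-1, True)]
```

View pics/ov.png

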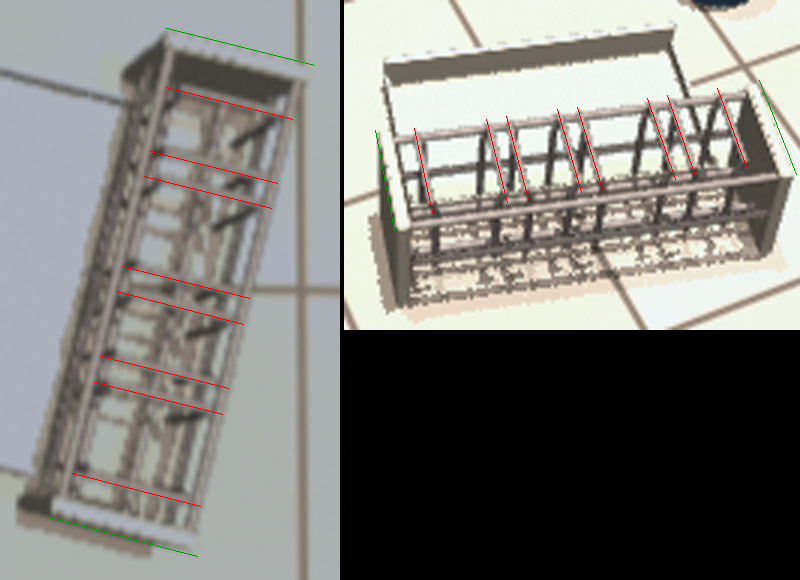

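The overlay puts the predicted loops on the real wires in both views, within about 1 px. The measured heights (boxes 25–34 mm, boards 13–24 mm, rack 89–93 mm, tray 27–30 mm) agree with the text. I push the tray first.

```bash
cat > act.py <<'E'
from vis import *
P=np.array([.5553,-.2169,-1.8051])
def W(x,y,z): c,s=np.cos(P[2]),np.sin(P[2]); return np.array([c*x-s*y+P[0],s*x+c*y+P[1],z])
def frame(az,el,sg=1):
    z=np.array([np.cos(el)*np.cos(az),np.cos(el)*np.sin(az),-np.sin(el)]); y=sg*np.array([-np.sin(az),np.cos(az),0]); return np.c_[np.cross(y,z),y,z]
RY=P[2]+np.pi/2
def local(p): c,s=np.cos(P[2]),np.sin(P[2]); d=np.array(p)-[P[0],P[1],0]; return np.array([c*d[0]+s*d[1],-s*d[0]+c*d[1],d[2]])
def st(msg=''):
    s=robot.get_state(); print(msg,'t',round(s['time'],1),'rack',local(s['ee_pos']).round(4),'F',s['force'].round(1),'op',round(s['opening'],4),'q',s['qpos'].round(2))
E
python3 - <<'E'
from act import *
c,s=np.cos(P[2]),np.sin(P[2]); best=None
for sg in(1,-1):
    F=np.c_[[sg*c,sg*s,0],[sg*s,-sg*c,0],[0,0,-1.]]
    q=robot.ik(W(-.2,0,.2),F)
    if q is not None:
        d=abs(q-robot.get_state()['qpos']).max()
        if best is None or d<best[0]: best=(d,F)
F=best[1]
robot.move_ptp(W(-.2,0,.22),F); robot.gripper_to(0)
robot.move_linear(W(-.2,0,.030),.15); st('down')
hit=robot.move_linear(W(-.100,0,.030),.08,threshold=12); st(f'push {hit}')
hit=robot.move_linear(W(-.080,0,.030),.03,threshold=12); st(f'push {hit}')
robot.move_linear(W(-.15,0,.030),.15); robot.move_linear(W(-.15,0,.25),.2)
robot.gripper_to(.094); st('up')
for n in("side","top"): cv2.imwrite(f"pics/{n}1.png",robot.grab_frame(n)[:,:,::-1])
E
```

```text
down t 5.4 rack [-0.2001  0.0005  0.0308] F [-0.1 -0.2  0.4] op 0.0005 q [-0.41  0.69  0.53  1.82 -0.48  0.77  0.14]
push False t 6.8 rack [-0.1004  0.      0.0299] F [ 0.5 -0.6 -0. ] op 0.0002 q [-0.25  0.67  0.53  1.85 -0.48  0.75  0.31]
push True t 7.2 rack [-0.0888 -0.0002  0.0298] F [1.7 4.6 3.1] op 0.0005 q [-0.22  0.67  0.53  1.85 -0.48  0.75  0.33]
up t 10.5 rack [-0.15  0.    0.25] F [0.1 0.6 0.2] op 0.0939 q [-0.45  0.4   0.68  1.68 -0.28  1.16  0.07]
```

Contact stopped the tool at −88.8 mm (−88 expected), so the tray is home and the rack x is right to about 1 mm. Next I pick the first board for the far slot3, after a knock check by image difference.

```bash
cat >> act.py <<'E'
Z={'boxA':(.5358,.2733,-1.1042,.12,.032),'boxB':(.6017,.1321,-1.1328,.12,.032),'bdC':(.3944,.2613,-1.2093,.13,.018),'bdD':(.422,.1105,-1.4577,.13,.018)}
G=.018; HG=.0215; E4=np.pi/4
def diff(img,ref="pics/top0.png"):
    r=cv2.imread(ref)[:,:,::-1]
    for k,(x,y,a,l,t) in Z.items():
        m=np.zeros(r.shape[:2],np.uint8); c,s=np.cos(a),np.sin(a)
        q=[[x+c*u-s*v,y+s*u+c*v,t] for u,v in((-.08,-.04),(.08,-.04),(.08,.04),(-.08,.04))]
        cv2.fillPoly(m,[proj("top",q).round().astype(np.int32)],1)
        print(k,'diff px',int(((abs(img.astype(int)-r).max(2)>40)&(m>0)).sum()),end='; ')
    print()
def pick(k,end=-1):
    x,y,a,l,t=Z[k]; u=np.array([np.cos(a),np.sin(a)])
    az=a if end<0 else a+np.pi
    pos=np.r_[np.array([x,y])+end*(l/2-G)*u,HG]
    q0=robot.get_state()['qpos']; opts=[]
    for sg in(1,-1):
        q=robot.ik(pos+[0,0,.15],frame(az,E4,sg))
        if q is not None: opts.append((abs(q-q0).max(),sg))
    for _,sg in sorted(opts):
        F=frame(az,E4,sg)
        try:
            robot.move_ptp(pos+[0,0,.15],F); robot.move_linear(pos,.15); break
        except robot.PlanningError as e: print('plan',sg,e)
    else: raise SystemExit('no pick')
    st('at grasp'); robot.gripper_to(0); st('gripped')
    robot.move_linear(pos+[0,0,.25],.2)
    return sg
def above(slot_y,l,t,sg,az_from,dz=.13):
    """sg: place sign (= -grasp sign)"""
    w=robot.get_state()['ee_pos']; F=frame(RY,E4,sg)
    pos=W(0,slot_y-(HG-t/2),.03+l-G)
    m=(az_from+((RY-az_from+np.pi)%(2*np.pi)-np.pi)/2)
    for pp,f in (([.5,.05,.36],frame(m,np.pi/2,sg)),(pos+[0,0,dz],F)):
        robot.move_ptp(pp,f)
    st('above'); return pos
E
python3 - <<'E'
from act import *
diff(robot.grab_frame("top"))
sg=pick('bdC'); st('lifted'); print('sg',sg)
for n in("side","top"): cv2.imwrite(f"pics/{n}2.png",robot.grab_frame(n)[:,:,::-1])
a=cv2.imread("pics/side2.png")[0:400,100:500];b=cv2.imread("pics/top2.png")[140:480,60:460]
cv2.imwrite("pics/m2.png",np.hstack([a[:340],cv2.convertScaleAbs(b,alpha=1.4)]))
# planning check of place
g=frame(Z['bdC'][2],E4,sg); B=g.T@[np.cos(Z['bdC'][2]),np.sin(Z['bdC'][2]),0]
for s in(1,-1): print(s,(frame(RY,E4,s)@B).round(2), robot.ik(W(0,.084-.0125,.142+.13),frame(RY,E4,s)))
E
```

```text
boxA diff px 0; boxB diff px 0; bdC diff px 0; bdD diff px 0; 
at grasp t 13.4 rack [-0.467  -0.2937  0.0221] F [-0.2 -0.3  0.6] op 0.0939 q [-1.42  0.83  0.43  1.84  0.32  1.07 -0.9 ]
gripped t 14.1 rack [-0.4667 -0.2939  0.0216] F [-0.2  0.6  2. ] op 0.0557 q [-1.42  0.83  0.43  1.84  0.32  1.07 -0.9 ]
lifted t 15.5 rack [-0.4664 -0.2941  0.2707] F [-0.   0.1 -1.4] op 0.0557 q [-1.49  0.45  0.51  1.75  0.41  1.49 -0.74]
sg 1
1 [ 0.97 -0.23  0.  ] [ 1.28509143  0.30068827 -1.06364211  2.05840299  0.9431912   0.22219654
  0.83147794]
-1 [ 0. -0. -1.] [-0.13775745  0.16596122  0.53765547  2.09776247 -0.99528715  0.20618245
 -0.53241554]
```

View pics/m2.png

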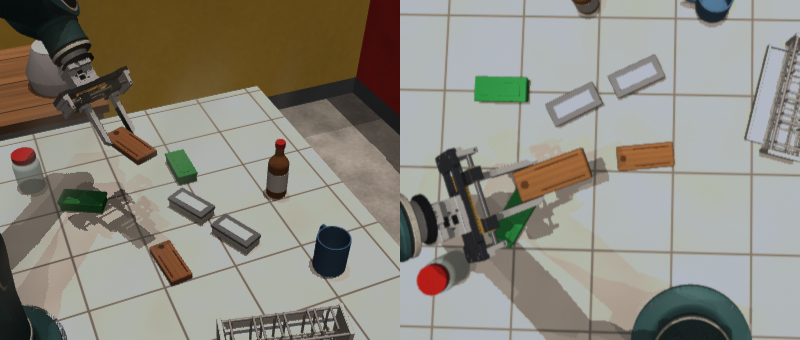

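The board (side view (130,145), top view crop (553,175)) is held level by its end. I carry it to hover just above slot3 and look.

```bash
python3 - <<'E'
from act import *
pos=above(.084,.13,.018,-1,Z['bdC'][2]+np.pi,.13)
robot.move_linear(pos+[0,0,.078],.15); st('hover')
out=[]
for n,(x0,y0,k) in(("side",(290,180,2)),("top",(400,140,2.5))):
    im=robot.grab_frame(n)[:,:,::-1]; cv2.imwrite(f"pics/{n}3.png",im); w,h=(200,220) if n=="side" else (155,176)
    out.append(cv2.convertScaleAbs(cv2.resize(im[y0:y0+h,x0:x0+w],None,fx=k,fy=k,interpolation=cv2.INTER_CUBIC),alpha=1.4)[:440])
cv2.imwrite("pics/m3.png",np.hstack(out))
E
```

```text
above t 18.0 rack [-0.0022  0.072   0.2721] F [-0.6  0.  -0.1] op 0.0558 q [-0.39  0.2   0.83  2.1  -1.17  0.26 -0.38]Traceback (most recent call last):
  File "<stdin>", line 3, in <module>
rig.PlanningError: the arm cannot follow that straight line within its joint ranges
```

```bash
python3 - <<'E'
from act import *
for el in(30,35,40,45,50,55,60):
  for sl,y in((3,.084),(0,-.084)):
    print(el,sl)
    for z in(.137,.18,.22,.27):
        q=robot.ik(W(0,y-.0125,z),frame(RY,np.radians(el),-1)); print('   ',z,None if q is None else q.round(2).tolist())
E
```

```text
30 3
    0.137 [1.28, 0.81, -1.08, 2.28, 2.77, 0.71, 2.53]
    0.18 [1.28, 0.65, -1.08, 2.27, 2.74, 0.6, 2.43]
    0.22 [1.29, 0.51, -1.07, 2.25, 2.74, 0.48, 2.34]
    0.27 [1.31, 0.34, -1.06, 2.22, 2.79, 0.33, 2.19]
30 0
    0.137 None
    0.18 None
    0.22 None
    0.27 None
35 3
    0.137 [1.26, 0.74, -1.08, 2.24, 2.6, 0.6, 2.61]
    0.18 [1.27, 0.59, -1.08, 2.23, 2.55, 0.48, 2.56]
    0.22 [1.28, 0.46, -1.07, 2.21, 2.52, 0.36, 2.51]
    0.27 [1.3, 0.31, -1.05, 2.17, 2.48, 0.2, 2.46]
35 0
    0.137 None
    0.18 None
    0.22 None
    0.27 [0.26, -0.18, 0.17, 2.53, 3.87, 0.21, 0.99]
40 3
    0.137 [1.25, 0.69, -1.08, 2.2, 2.38, 0.5, 2.77]
    0.18 [1.25, 0.55, -1.07, 2.18, 2.28, 0.38, 2.79]
    0.22 [1.13, 0.36, -0.88, 2.16, 2.34, 0.2, 2.61]
    0.27 None
40 0
    0.137 None
    0.18 [1.47, 0.15, -1.06, 2.53, 3.31, 0.33, 1.63]
    0.22 [-0.4, -0.12, 0.81, 2.55, 3.53, 0.19, 1.37]
    0.27 None
45 3
    0.137 [1.1, 0.56, -0.89, 2.15, 2.22, 0.33, 2.81]
    0.18 [0.04, 0.32, 0.36, 2.17, 4.15, 0.22, 0.6]
    0.22 None
    0.27 [-0.36, 0.2, 0.8, 2.11, -1.17, 0.25, -0.38]
45 0
    0.137
[... 645 characters left out ...]
]
    0.22 [-0.4, 0.35, 0.89, 2.03, -0.98, 0.42, -0.62]
    0.27 [-0.44, 0.26, 0.91, 1.98, -0.69, 0.47, -0.88]
55 0
    0.137 None
    0.18 None
    0.22 [-0.48, -0.13, 0.83, 2.38, 0.04, 0.25, -1.46]
    0.27 [-0.42, -0.24, 0.72, 2.31, 0.25, 0.41, -1.67]
60 3
    0.137 [-0.28, 0.5, 0.77, 2.02, -1.14, 0.43, -0.48]
    0.18 [-0.36, 0.44, 0.86, 2.0, -0.97, 0.48, -0.64]
    0.22 [-0.36, 0.36, 0.85, 1.96, -0.75, 0.51, -0.83]
    0.27 [-0.43, 0.3, 0.92, 1.91, -0.6, 0.59, -0.97]
60 0
    0.137 [-0.41, 0.18, 0.86, 2.39, -1.12, 0.25, -0.34]
    0.18 [-0.75, 0.04, 1.18, 2.36, -0.48, 0.28, -0.96]
    0.22 [-0.87, -0.22, 1.17, 2.32, 0.37, 0.4, -1.77]
    0.27 [-0.71, -0.29, 0.95, 2.25, 0.4, 0.56, -1.81]
```

At 45° the place pose straddles a wrist limit. At 60° placing (30° grasping) all slots work on one branch, so I lay the board back and regrasp it flatter.

```bash
cat >> act.py <<'E'
EP=np.radians(60); EG=np.radians(30)
def pick(k,end=-1,rise=.15):
    x,y,a,l,t=Z[k]; u=np.array([np.cos(a),np.sin(a)])
    az=a if end<0 else a+np.pi
    pos=np.r_[np.array([x,y])+end*(l/2-G)*u,HG]
    q0=robot.get_state()['qpos']; opts=[]
    for sg in(1,-1):
        q=robot.ik(pos+[0,0,rise],frame(az,EG,sg))
        if q is not None: opts.append((abs(q-q0).max(),sg))
    for _,sg in sorted(opts):
        try:
            robot.move_ptp(pos+[0,0,rise],frame(az,EG,sg)); robot.move_linear(pos,.15); break
        except robot.PlanningError as e: print('plan',sg,e)
    else: raise SystemExit('no pick')
    st('at grasp'); robot.gripper_to(0); st('gripped')
    robot.move_linear(pos+[0,0,rise],.2); st('lifted')
    return sg
def above(slot_y,l,t,sg,az_from,dz=.13):
    F=frame(RY,EP,sg); pos=W(0,slot_y-(HG-t/2),.03+l-G)
    m=(az_from+((RY-az_from+np.pi)%(2*np.pi)-np.pi)/2)
    for pp,f in (([.5,.05,.36],frame(m,np.pi/2,sg)),(pos+[0,0,dz],F)): robot.move_ptp(pp,f)
    st('above'); return pos
E
python3 - <<'E'
from act import *
x,y,a,l,t=Z['bdC']; m=a+np.pi; m=m+((RY-m+np.pi)%(2*np.pi)-np.pi)/2
robot.move_ptp([.5,.05,.36],frame(m,np.pi/2,-1))
pos=np.r_[np.array([x,y])-(l/2-G)*np.array([np.cos(a),np.sin(a)]),HG]
robot.move_ptp(pos+[0,0,.2],frame(a,E4,1))
robot.move_linear(pos+[0,0,.02],.15); print(robot.move_linear(pos+[0,0,.000],.04,threshold=4)); st('down')
robot.gripper_to(.094); F=frame(a,E4,1); robot.move_linear(robot.get_state()['ee_pos']-.1*F[:,2],.15)
sg=pick('bdC'); print('sg',sg)
E
```

```text
True
down t 22.2 rack [-0.4665 -0.2941  0.0214] F [-1.8  2.8  6.2] op 0.0558 q [-1.6   0.92  0.68  1.84  0.1   1.03 -0.71]
at grasp t 25.5 rack [-0.467  -0.2938  0.0221] F [ 1.1 -0.   0.1] op 0.0938 q [-1.64  1.08  0.68  1.73  0.17  1.21 -0.79]
gripped t 26.2 rack [-0.4667 -0.2939  0.0215] F [-1.1  0.5  1. ] op 0.0558 q [-1.64  1.09  0.68  1.73  0.17  1.21 -0.79]
lifted t 27.1 rack [-0.4664 -0.2942  0.1705] F [ 0.   0.4 -1.6] op 0.0557 q [-1.71  0.85  0.8   1.76  0.27  1.38 -0.69]
sg 1
```

```bash
python3 - <<'E'
from act import *
pos=above(.084,.13,.018,-1,Z['bdC'][2]+np.pi,.13)
robot.move_linear(pos+[0,0,.078],.15); st('hover')
out=[]
for n,(x0,y0,k) in(("side",(290,180,2)),("top",(400,140,2.5))):
    im=robot.grab_frame(n)[:,:,::-1]; cv2.imwrite(f"pics/{n}3.png",im); w,h=(200,220) if n=="side" else (155,176)
    out.append(cv2.convertScaleAbs(cv2.resize(im[y0:y0+h,x0:x0+w],None,fx=k,fy=k,interpolation=cv2.INTER_CUBIC),alpha=1.4)[:440])
cv2.imwrite("pics/m3.png",np.hstack(out))
E
```

```text
above t 29.6 rack [-0.002   0.0718  0.2719] F [ 0.1  0.9 -1.1] op 0.0555 q [-0.63  0.44  1.23  1.91 -0.87  0.7  -0.76]
hover t 30.1 rack [-0.0004  0.0719  0.2208] F [ 0.1  0.3 -0.3] op 0.0558 q [-0.53  0.47  1.1   1.96 -0.99  0.62 -0.65]
```

View pics/m3.png

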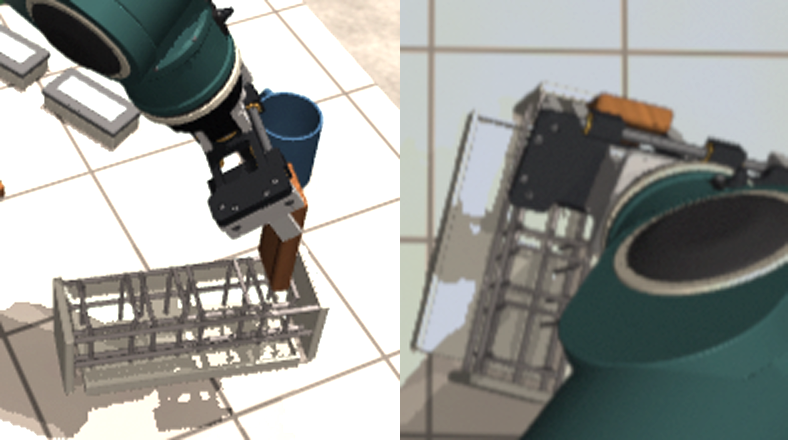

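The board hangs upright over slot3 (bottom at (280,288), between the two right-hand loops), and the tray panel is close to the rack. I lower it with force guarding.

```bash
cat >> act.py <<'E'
def lower(pos,thr=8):
    """down with guard; returns height of TCP above the nominal seat"""
    hit=robot.move_linear(pos+[0,0,-.004],.06,threshold=thr); st(f'lower hit={hit}')
    return robot.get_state()['ee_pos'][2]-pos[2]
def release(sg):
    robot.gripper_to(.094); F=frame(RY,EP,sg); p=robot.get_state()['ee_pos']
    robot.move_linear(p-.11*F[:,2],.12); st('released')
E
python3 - <<'E'
from act import *
pos=W(0,.084-(HG-.009),.03+.13-G)
print(lower(pos))
E
```

```text
lower hit=True t 31.4 rack [0.0003 0.0715 0.1399] F [-1.3  1.6  7.4] op 0.0557 q [-0.31  0.51  0.81  2.02 -1.16  0.45 -0.47]
-0.002115022783389181
```

```bash
python3 - <<'E'
from act import *
release(-1)
im=robot.grab_frame("top"); cv2.imwrite("pics/top4.png",im[:,:,::-1]); diff(im)
cv2.imwrite("pics/side4.png",robot.grab_frame("side")[:,:,::-1])
E
```

```text
released t 33.2 rack [-0.0003  0.016   0.2346] F [ 0.1  0.5 -0.4] op 0.094 q [-0.65  0.3   1.17  2.07 -0.79  0.54 -0.77]
boxA diff px 727; boxB diff px 41; bdC diff px 1480; bdD diff px 0;
```

```bash
python3 - <<'E'
import cv2,numpy as np
t=cv2.imread("pics/top4.png");s=cv2.imread("pics/side4.png")
f=lambda im,x0,y0,w,h,k:cv2.convertScaleAbs(cv2.resize(im[y0:y0+h,x0:x0+w],None,fx=k,fy=k,interpolation=cv2.INTER_CUBIC),alpha=1.4)
a=f(t,195,185,100,150,4); b=f(s,205,170,85,130,4.6)[:598]; b=cv2.copyMakeBorder(b,0,600-b.shape[0],0,0,0)
cv2.imwrite("pics/m4.png",np.hstack([a,b]));print(a.shape,b.shape)
E
```

```text
(600, 400, 3) (600, 391, 3)
```

View pics/m4.png

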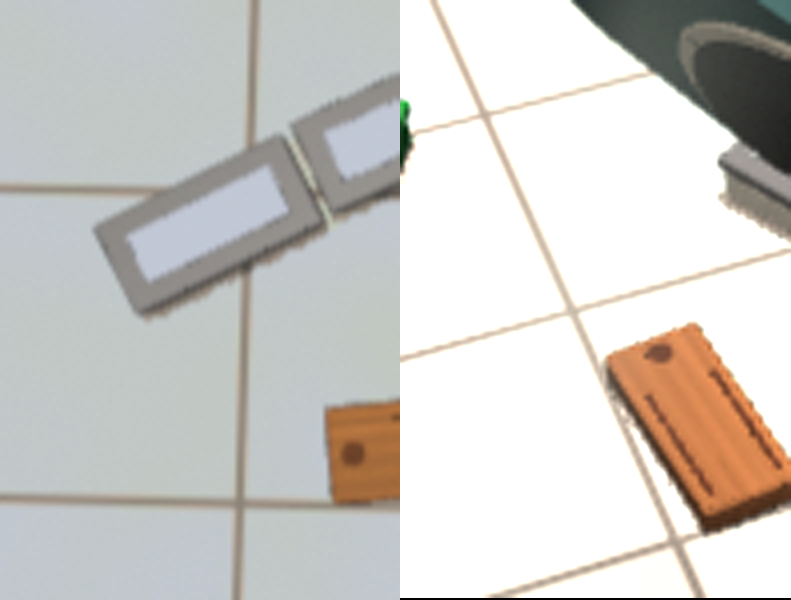

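BoxA was knocked right up against boxB (new corners in the left crop: (95,230), (285,135), (328,222), (143,315)), while boxB and the second board stayed put. I update its pose by the difference and pick it by its far end.

```bash
python3 - <<'E'
from act import *
l,w,z=.12,.058,.032
L=np.array([(-l/2,w/2),(l/2,w/2),(l/2,-w/2),(-l/2,-w/2)])
def f1(a):
    def r(p): c,s=np.cos(p[2]),np.sin(p[2]); return (proj("top",np.c_[L@np.array([[c,s],[-s,c]])+p[:2],np.full(4,z)])-a).ravel()
    o=least_squares(r,[.54,.25,-1.1]); return o.x
d=f1(un([(95,230),(285,135),(328,222),(143,315)],195,185,4))-f1(un([(42,238),(228,148),(272,238),(88,327)],195,185,4))
n=np.r_[np.array(Z['boxA'][:3])+d,.12,.032]; print(d.round(4),n.round(4))
open('act.py','a').write(f"Z['boxA']={tuple(map(float,n.round(4)))}\n"); Z['boxA']=tuple(n)
q=robot.get_state()['qpos']
robot.move_ptp([.5,.05,.36],frame(.85,np.pi/2,-1))
sg=pick('boxA'); print('sg',sg)
if sg==1 or 1:
    pos=above(.028,.12,.032,-sg,Z['boxA'][2]+np.pi,.13); robot.move_linear(pos+[0,0,.078],.15); st('hover')
E
```

```text
[ 0.0075 -0.0312  0.015 ] [ 0.5433  0.2421 -1.0892  0.12    0.032 ]
at grasp t 36.8 rack [-0.4755 -0.1456  0.0218] F [ 1.2  0.2 -0.9] op 0.0938 q [-1.1   0.97  0.19  1.64  0.78  1.26 -1.  ]
gripped t 37.4 rack [-0.4755 -0.1458  0.0215] F [ 0.3 -0.3  1.4] op 0.0578 q [-1.1   0.97  0.19  1.64  0.78  1.26 -1.  ]
lifted t 38.3 rack [-0.475  -0.1461  0.1703] F [-0.9 -0.4 -1.5] op 0.0583 q [-1.11  0.73  0.2   1.67  0.78  1.41 -0.84]
sg 1
above t 40.6 rack [-0.0019  0.0228  0.2617] F [ 0.2  0.4 -0.8] op 0.0578 q [-0.35  0.16  0.76  2.02 -0.38  0.51 -1.13]
hover t 41.1 rack [-0.0004  0.0229  0.2106] F [ 0.1  0.5 -1.3] op 0.0576 q [-0.24  0.23  0.67  2.08 -0.56  0.41 -0.96]
```

```bash
python3 - <<'E'
from act import *
pos=W(0,.028-(HG-.016),.03+.12-G)
try: h=lower(pos)
except robot.PlanningError as e:
    print(e); h=None
    for z in (.05,.03,.02,.01,.005,.0,-.003):
        q=robot.ik(pos+[0,0,z],frame(RY,EP,-1)); print(z,None if q is None else q.round(2))
print(h)
if h is not None and h<.004:
    release(-1); im=robot.grab_frame("top"); cv2.imwrite("pics/top5.png",im[:,:,::-1]); diff(im)
    cv2.imwrite("pics/side5.png",robot.grab_frame("side")[:,:,::-1])
E
```

```text
lower hit=True t 42.4 rack [0.0007 0.0225 0.1297] F [-3.1 -0.2  5.8] op 0.0579 q [ 0.01  0.35  0.4   2.13 -0.88  0.25 -0.65]
-0.0023101394075700776
released t 44.2 rack [-0.     -0.0331  0.2242] F [1.3 0.7 0.2] op 0.0942 q [-0.38  0.09  0.78  2.18 -0.36  0.4  -1.12]
boxA diff px 709; boxB diff px 0; bdC diff px 1469; bdD diff px 0;
```

Seated, with boxB and board D untouched. I use a slightly steeper place angle (64°) for the nearer slots, to keep away from the wrist limit.

```bash
echo "EP=np.radians(64); EG=np.radians(26)" >> act.py; python3 - <<'E'
from act import *
robot.move_ptp([.5,.05,.36],frame(.85,np.pi/2,-1))
sg=pick('bdD'); print('sg',sg)
pos=above(-.028,.13,.018,-sg,Z['bdD'][2]+np.pi,.13); robot.move_linear(pos+[0,0,.078],.15); st('hover')
out=[]
for n,(x0,y0,k) in(("side",(290,180,2)),("top",(400,140,2.5))):
    im=robot.grab_frame(n)[:,:,::-1]; cv2.imwrite(f"pics/{n}6.png",im); w,h=(200,220) if n=="side" else (155,176)
    out.append(cv2.convertScaleAbs(cv2.resize(im[y0:y0+h,x0:x0+w],None,fx=k,fy=k,interpolation=cv2.INTER_CUBIC),alpha=1.4)[:440])
cv2.imwrite("pics/m6.png",np.hstack(out))
E
```

```text
at grasp t 47.5 rack [-0.3319 -0.2214  0.0221] F [-0.1 -0.2  0.5] op 0.0939 q [-1.27  1.    0.48  1.83  0.39  1.22 -1.  ]
gripped t 48.2 rack [-0.3317 -0.2217  0.0215] F [0.5 1.5 1.3] op 0.0558 q [-1.27  1.    0.48  1.83  0.39  1.22 -1.  ]
lifted t 49.1 rack [-0.3315 -0.2219  0.1707] F [ 1.1 -0.1 -0.5] op 0.0556 q [-1.33  0.74  0.56  1.87  0.46  1.41 -0.89]
sg 1
above t 51.1 rack [-0.0016 -0.0401  0.272 ] F [ 0.2 -0.2 -0.7] op 0.0558 q [-0.71  0.    1.08  2.1  -0.11  0.6  -1.35]
hover t 51.6 rack [-0.0004 -0.04    0.2204] F [-0.5  0.3 -0.2] op 0.0557 q [-0.6   0.14  1.03  2.16 -0.42  0.5  -1.07]
```

View pics/m6.png

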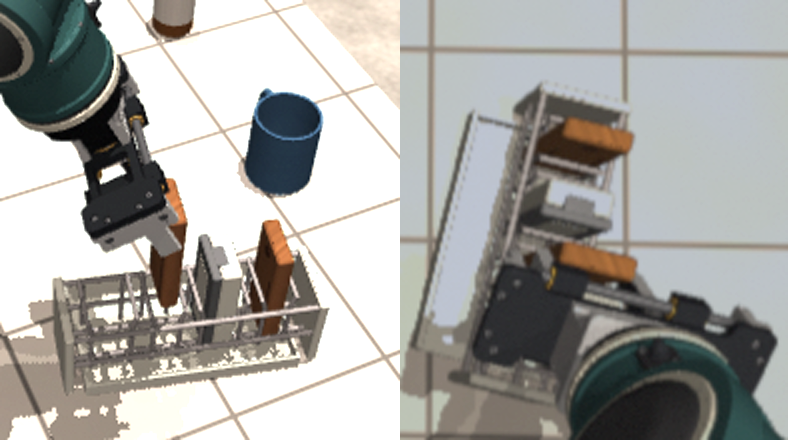

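The board in slot3 and the box in slot2 stand upright and seated; the second board hangs over slot1. I lower it.

```bash
python3 - <<'E'
from act import *
pos=W(0,-.028-(HG-.009),.03+.13-G)
h=lower(pos); print(h)
if h<.004:
    release(-1); im=robot.grab_frame("top"); cv2.imwrite("pics/top7.png",im[:,:,::-1]); diff(im)
    robot.move_ptp([.5,.05,.36],frame(.85,np.pi/2,-1))
    sg=pick('boxB'); print('sg',sg)
    pos=above(-.084,.12,.032,-sg,Z['boxB'][2]+np.pi,.13); robot.move_linear(pos+[0,0,.078],.15); st('hover')
    for z in (.05,.02,0,-.004):
        q=robot.ik(pos+[0,0,z],frame(RY,EP,-1)); print(z,None if q is None else q.round(2))
E
```

```text
lower hit=True t 53.0 rack [ 1.000e-04 -4.010e-02  1.412e-01] F [-2.   1.9  8.6] op 0.0559 q [-0.3   0.28  0.75  2.22 -0.82  0.36 -0.69]
-0.0008061940747329799
released t 55.1 rack [ 1.000e-04 -8.920e-02  2.393e-01] F [-0.5 -0.3 -0.6] op 0.0939 q [-0.73 -0.13  1.05  2.23  0.12  0.52 -1.55]
boxA diff px 671; boxB diff px 0; bdC diff px 1454; bdD diff px 1439; 
at grasp t 58.6 rack [-0.3833 -0.0618  0.0223] F [0.4 1.  0. ] op 0.0939 q [-1.32  1.16  0.75  1.72  0.42  0.93 -0.69]
gripped t 59.3 rack [-0.3832 -0.062   0.0216] F [-0.3  1.1  2.8] op 0.0582 q [-1.32  1.16  0.75  1.72  0.42  0.93 -0.69]
lifted t 60.2 rack [-0.383  -0.0625  0.1704] F [-0.7  0.2 -0.9] op 0.058 q [-1.38  0.92  0.86  1.76  0.49  1.06 -0.55]
sg 1
above t 62.4 rack [-0.001  -0.089   0.2622] F [ 0.7  0.7 -0. ] op 0.0579 q [-0.77 -0.21  1.04  2.2   0.26  0.6  -1.68]
hover t 63.2 rack [-2.000e-04 -8.920e-02  2.102e-01] F [-0.3  0.6 -0.9] op 0.0583 q [-0.86 -0.04  1.24  2.27 -0.07  0.44 -1.36]
0.05 [-0.75  0.12  1.21  2.3  -0.51  0.4  -0.95]
0.02 [-0.67  0.25  1.16  2.32 -0.9   0.4  -0.58]
0 [-0.51  0.26  0.99  2.34 -1.    0.36 -0.49]
-0.004 [-0.48  0.26  0.96  2.34 -1.02  0.35 -0.47]
```

```bash
python3 - <<'E'
from act import *
pos=W(0,-.084-(HG-.016),.03+.12-G)
h=lower(pos); print(h)
if h<.004:
    release(-1); robot.move_ptp([.45,.25,.36],frame(.85,np.pi/2,-1)); robot.pause(.5); st('park')
    out=[]
    for n,(x0,y0,k) in(("side",(290,170,3)),("top",(375,150,3))):
        im=robot.grab_frame(n)[:,:,::-1]; cv2.imwrite(f"pics/{n}8.png",im); w,h=(165,200) if n=="side" else (100,200)
        out.append(cv2.convertScaleAbs(cv2.resize(im[y0:y0+200,x0:x0+w],None,fx=k,fy=k,interpolation=cv2.INTER_CUBIC),alpha=1.4)[:590])
    print([o.shape for o in out]); cv2.imwrite("pics/m8.png",np.hstack(out)[:,:800])
E
```

```text
lower hit=True t 64.4 rack [ 0.0004 -0.0889  0.1305] F [-1.6 -1.5  6.1] op 0.0578 q [-0.39  0.23  0.84  2.34 -0.91  0.31 -0.57]
-0.00150864551799762
released t 67.4 rack [ 1.000e-04 -1.381e-01  2.284e-01] F [0.3 0.3 0.4] op 0.0941 q [-0.6  -0.25  0.89  2.33  0.32  0.53 -1.73]
park t 69.6 rack [-0.4296 -0.2108  0.36  ] F [ 0.1 -0.6  0.5] op 0.0943 q [-0.88  0.11  0.35  1.71 -0.04  1.33 -1.25]
[(590, 495, 3), (590, 300, 3)]
```

View pics/m8.png

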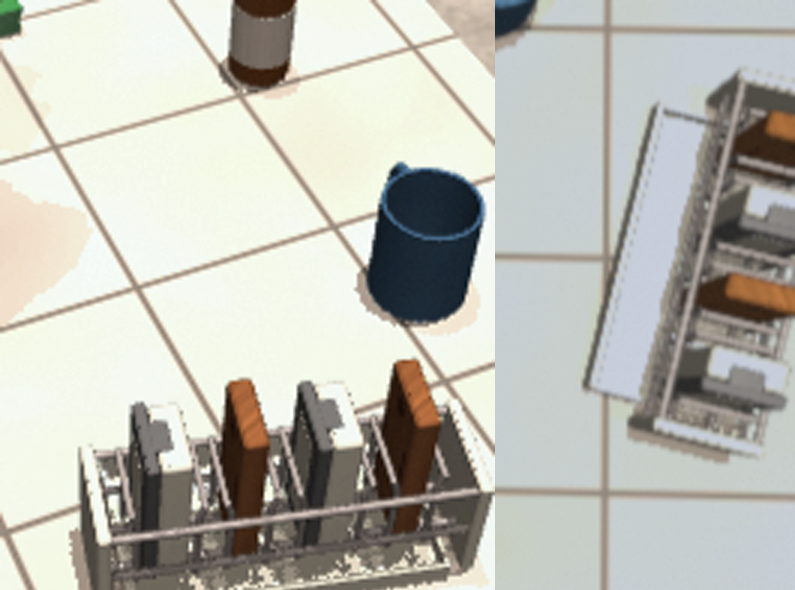

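All four parts stand upright in slots 0–3, and the mug and sauce bottle are untouched. Last, a numeric tray check: outer top corners at about (655,105) and (587,388) in the right crop.

```bash
python3 - <<'E'
from act import *
for x in(-.08,-.085): print(x,proj("top",[W(x,.112,.033),W(x,-.112,.033)]).round(1))
print(un([(655-495,105),(587-495,388)],375,150,3).round(1))
a=cv2.imread("pics/top0.png").astype(int);b=cv2.imread("pics/top8.png").astype(int)
for n,(x,y) in {'mug':(370,138),'sauce':(243,133)}.items(): print(n,int((abs(a-b).max(2)[y-30:y+30,x-35:x+35]>40).sum()))
E
```

```text
-0.08 [[429.  183. ]
 [405.3 279. ]]
-0.085 [[426.8 182.4]
 [403.1 278.4]]
[[428.  184.7]
 [405.3 279. ]]
mug 0
sauce 0
```

The tray reads within 0–2 mm of home. A second, firmer push will confirm the stop, then I sign off.

```bash
python3 - <<'E'
from act import *
c,s=np.cos(P[2]),np.sin(P[2]); q0=robot.get_state()['qpos']
F=min((np.c_[[g*c,g*s,0],[g*s,-g*c,0],[0,0,-1.]] for g in(1,-1)),key=lambda f:abs(robot.ik(W(-.2,0,.22),f)-q0).max())
robot.move_ptp(W(-.2,0,.22),F); robot.gripper_to(0); robot.move_linear(W(-.2,0,.03),.15)
robot.move_linear(W(-.11,0,.03),.1)
print(robot.move_linear(W(-.078,0,.03),.03,threshold=18)); st('push')
robot.move_linear(W(-.15,0,.03),.15); robot.move_linear(W(-.15,0,.25),.2); robot.move_ptp([.45,.25,.36],F); robot.pause(.5)
b=robot.grab_frame("top").astype(int); a=cv2.imread("pics/top8.png")[:,:,::-1].astype(int)
print('rack change px',int((abs(a-b).max(2)[160:310,365:505]>40).sum()))
robot.sign_off()
E
```

```text
True
push t 75.6 rack [-0.0888 -0.0002  0.0298] F [1.6 3.4 3.2] op 0.0002 q [-0.15  0.65  0.43  1.84 -0.38  0.73  0.25]
rack change px 0
the job is handed in; nothing more can be done
```

The job is done and handed in at about 80 s of the 210 s allowed. The two boards stand in slots 3 and 1, the two white snack boxes in slots 2 and 0, and the drip tray is pushed home.

- **Seating:** All four parts came down on the slot floor 1–2 mm below the height I had computed. The last picture shows all four upright.
- **Tray:** Two pushes stopped hard at the same spot, 0.8 mm short of the computed home. The picture puts one tray corner within 1 px of home and the other about 2 px off, within the limits of the camera calibration.
- **Bystanders:** The mug and sauce bottle showed no change in the image, and I did not touch the green look-alikes.
- **What did not go to plan:** My first 45° grasp of the first board could not be lowered into its slot because a wrist joint was at its limit. I laid the board back, gripped it at a flatter angle and placed it. One snack box was knocked about 3 cm aside during the run, so I measured it again before picking it up.

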